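Set the hobby lamp's boom in its stand and pull it out one hole

TASK

Lift the telescopic LED lamp boom, still pushed in, out of its plywood holder, lay it fully home in the yellow-edged lamp stand with its blue heel block in the pocket and the lamp end over the front saddle, and let go. Then take it again at the red spring pin: squeeze the pin flush with the aluminium sleeve and draw the sleeve with the lamp outwards, past the pin, until the pin springs out in the next hole. Leave the boom released and lying home in the stand, and the figures, bottles, chess rook and pot where they stand.

Things in the scene. Friction and masses are not known exactly. Their poses are not given: they have to be found in the camera images.
- boom: Telescopic lamp boom, 0.37 kg, 250 mm long. x runs along it from heel to lamp, z up, y to the side with the pin; it is used the way up it starts. Origin: underside of the blue heel block, centre. Heel 40 (x) x 60 (y) x 36 (z) mm. Fixed to it the steel inner tube, 16 mm square, x 20 to 200, axis 15 mm above the underside. Centre of mass near x = 120 mm.
- carry (a point): Point on the axis of the aluminium sleeve that slides on the inner tube. Sleeve 28 mm wide (y -14 to 14), 30 mm high (its underside level with the heel's), at the start x 22 to 210 mm of the boom. This point starts at x = 135 mm, 15 mm above the underside, and moves with the sleeve: a good place to carry the boom, closing across the 28 mm width.
- lamp (a point): Middle of the white LED lamp head on the sleeve's far end: 40 (x) x 80 (y) x 28 (z) mm, starting at x = 230 mm of the boom, 15 mm above the underside; moves with the sleeve.
- pin_tip (a point): Tip of the red spring pin, 8 mm across, domed. It sits on the inner tube at x = 80 mm of the boom, 15 mm above the underside, pointing to the boom's +y; sprung out it stands 5 mm proud of the sleeve's side (tip at y = 19 mm) through a 10 mm hole in the sleeve's 2 mm wall. Sprung out, it locks the sleeve.
- sleeve (a joint): How far sleeve and lamp are drawn out along the boom's +x, m. 0: first hole (start); 0.030: next hole. 1.2 mm play either way in a hole, 1 N friction. With a gripper pad flat over the pin, 30 N of grip and the sleeve pulled outwards (some 10 N), the pin's dome slips under the wall, stays under, and snaps out by itself in the next hole.
- pin (a joint): How far the pin is pressed in, m. 0: sprung out; 0.005: flush with the sleeve's side; about 0.007 while it runs under the sleeve's wall. Spring 3 N at first, 5 N flush.
- stand: Dark lamp stand with yellow guide walls, fixed to the desk. Origin on the desk below the middle of the heel pocket; its x axis is where the boom's lamp end must point. Foot plate x -45 to 195 mm, 100 mm wide, 10 mm thick; between pocket and front saddle there is nothing else, so there is room for fingers.
- stand_seat (a point): Centre of the heel pocket's floor, 60 mm above the desk: here lies the boom's origin when home (4 mm play each way in x and y). Walls 22 mm high behind and at both sides, 68 mm apart, with flared lips 10 mm higher; two front lugs, 24 to 34 mm ahead of this point, 40 mm apart, let the sleeve pass and keep the heel from being pulled out.
- saddle (a point): Centre of the front saddle's floor, 60 mm above the desk, 172.5 mm ahead of the seat; 15 mm long. It carries the sleeve between walls 38 mm apart and 20 mm high, with flared lips 10 mm higher.
- rack: Plywood holder fixed to the desk, open above, x -37 to 105 mm, 40 mm high round the heel and 26 mm beside the sleeve. The boom starts in it, lying on the desk, its origin and x axis near the holder's own. Walls stand 4 mm beside the heel and 10 mm beside the sleeve up to x = 105 mm, so fingers do not fit beside the pin; the sleeve beyond lies free. Lift the boom straight up.
- knight_a: Painted toy knight, 40 mm tall, base 25 mm across, beside the plywood holder. Origin: centre of its base. Leave it.
- knight_b: Painted toy knight, 40 mm tall, in front of the stand, where the drawn-out lamp will hang 20 mm above it. Leave it.
- knight_c: Painted toy knight, 40 mm tall, at the far edge of the black mat. Leave it.
- grey_knight: Grey primed toy knight, 40 mm tall, at the far edge of the black mat. Leave it.
- rook: Black chess rook, 66 mm tall, 38 mm across, between holder and stand. Leave it.
- paint_bottle_a: Dropper bottle with a black label, 80 mm tall, 25 mm across, on the left. Leave it.
- paint_bottle_b: Dropper bottle with a blue label, 80 mm tall, 25 mm across, on the right. Leave it.
- rinse_pot: Blue ceramic pot, 80 mm tall, 70 mm across, on the left. Leave it.

How it is judged:
By the outcome, as a careful person would: the job done as asked, in the order asked, and still so for the second after the job is handed in, with the robot touching nothing.
It also fails if it takes over 51 s, if anything falls off the work surface, if the arm or the gripper's body presses on something with over 40 N, if the wrist force passes 120 N, or if a joint passes its speed limit or range.

ROBOT

A 6-joint arm with a two-finger parallel gripper is mounted at the origin on the work surface. World frame = base frame: x ahead of the robot, y to its left, z up, the work surface at z = 0. Lengths are in m, angles in rad, forces in N, time in s.
With the tool pointing down it reaches from about 0.425 to 0.95 m from the base axis. Payload 3.5 kg.
Tool frame: the origin (TCP) lies between the finger pads; the fingertips stand 22 mm ahead of it and the grasp point (between the pads) lies 3 mm ahead of it (ctrl.nose_length is the z of the fingertips in the tool frame, in m); z points along the fingers, y is the line along which they close (so a half turn about z gives the same grasp; the last joint's range is limited). The gripper opens to 85 mm and grips with 20 to 120 N. Pads are 22 mm wide; open, the fingers measure 114 mm over their backs; the gripper's body (76 mm by 85 mm) begins 54 mm behind the grasp point. The pads swing forward as they close: fully open they stand 13 mm farther back than shut.
Start: joints at [1.081, 0.286, 1.577, -0, 1.279, -0.15], TCP at [0.225, 0.636, 0.253] pointing down, gripper open.
Joint ranges: [-2.77, 2.77], [-0.9, 2.22], [0.21, 2.48], [-1.53, 4.67], [0.24, 2.81], [-2.84, 2.84]. Speed limits (rad/s): [2.79, 2.79, 3.14, 3.14, 3.14, 3.14].

INTERFACE

Orientations are given as a unit quaternion [x, y, z, w].
In Python, from plant import ctrl gives the robot as it stands. The module is installed in compiled form; this text tells all that it offers.
- The arm moves only by the tool send_rows, never from a script. Its argument "rows" is text: rows parted by semicolons, each of 7 numbers parted by spaces: the turn, a rotation vector about the tool's x, y, z in parts of the range, where 1.0 means 180 degrees, then the shift along the tool's x, y, z in normalised numbers (1 is 500 mm), then the opening, from -1 (shut) to 1 (fully open). A call has 1 to 8 rows; each row is the pose to reach, as a shift and turn from the pose commanded when the call began, along the tool's axes at that moment; what a row does not reach only later rows make up. A row lasts 1/8 s, in which the tool goes at most 62.5 mm and 10.7 degrees, less where a joint would pass 70% of its speed; a pose out of reach is approached as far as the arm can. A call with a gripper value outside its range is refused whole. The fingers move at their own pace and stop on an object; "grip_force" is the grip in N (left out, the last holds). Time passes only in rows, so rows that repeat a pose let the fingers close. It gives the time, the measured TCP pose, the force, the opening and the grip force at its end, in the units of the state.
- ctrl.get_state(): the state, without advancing time (a new reading comes with each control period).
- ctrl.read_camera(name): name is "side" or "top"; returns a dict with "color" (480x640x3 uint8, red, green, blue), "fx", "fy", "cx", "cy" (pixels), "extrinsics" (4x4, takes a point from world to camera coordinates). Camera axes: x right, y down, z forward; pixel columns grow to the right and rows downward; lengths in m; the calibration is good to about 2 mm. A picture is of the moment at which its call begins. There is no depth.
- ctrl.sign_off(): hands the job in; it is judged then, once.
Trained networks look in a picture, given as the dict that the camera call returned (one of the last four; its "shot" number tells which), for a name from the list of things; names that differ only in an ending like _2 or _b are one class to them, and where a whole thing is asked for, a point or a joint stands for the part that bears it (a point fixed in the world has none). Each returns a list of dicts, best first, with "p" (0 to 1); they miss things now and then, are a little off and sometimes report something else, mostly with a low value. They report only what shows in the picture. A call takes as long as a camera call.
- ctrl.look_for(picture, target): "position" ([x, y, z] in m, in the coordinates of the camera as it stood for that picture, good to about 4 mm: the middle of the surface that is visible of it).
The state is a dict: "time": time; "qpos": joint angles; "dq": joint speeds; "joint_efforts": joint torques, N m; "eef_pos": TCP position; "tcp_rot": TCP orientation; "contact_force": force on the tool from outside, world axes, zero at the start; "wrist_torque": the same for the moment, N m; "opening": opening from 0.0 (shut) to 1.0 (fully open); "finger_force": force on a finger pad.
Only numpy, scipy, OpenCV 4.12 (cv2) and the standard library are available. Lean on these libraries where they do the work, as an engineer would, in place of code of your own. Each camera call takes 0.05 s, during which the arm holds its last target. There are 200 camera calls.

## Working session

There is one attempt and no reset: what is moved stays moved. The work goes in short steps, Python scripts to look and compute and a tool call to move; the robot and the scene stay as the last step left them, time stands still between calls to the robot, and variables do not carry over. Pictures are saved under pics/ and viewed, at most 10 in all, crops included, and the job is handed in when it is done.

Besides the shell and the picture viewer there is one more tool, called after ">>>" in YAML: its name, and indented under it one key for each argument. send_rows: Moves the arm, as the interface text tells. Its arguments: {"type":"object","properties":{"rows":{"type":"string"},"grip_force":{"type":"number"}},"required":["rows"]}

```bash
mkdir -p pics
cat > h.py <<'E'
import numpy as np, cv2
from plant import ctrl
from scipy.spatial.transform import Rotation as R
def shot(n,name=None):
    p=ctrl.read_camera(n)
    if name: cv2.imwrite('pics/'+name,p['color'][:,:,::-1])
    return p
def find(p,t,k=2):
    E=np.array(p['extrinsics']); out=[]
    for d in ctrl.look_for(p,t)[:k]:
        c=np.array(d['position']); w=E[:3,:3].T@(c-E[:3,3])
        out.append((round(d['p'],2),np.round(w,4).tolist(),[round(p['fx']*c[0]/c[2]+p['cx']),round(p['fy']*c[1]/c[2]+p['cy'])]))
    return out
def ray(p,u,v,z):
    E=np.array(p['extrinsics']); d=E[:3,:3].T@np.array([(u-p['cx'])/p['fx'],(v-p['cy'])/p['fy'],1]); o=-E[:3,:3].T@E[:3,3]
    return o+d*(z-o[2])/d[2]
def proj(p,w):
    E=np.array(p['extrinsics']); c=E[:3,:3]@np.array(w)+E[:3,3]
    return [round(p['fx']*c[0]/c[2]+p['cx'],1),round(p['fy']*c[1]/c[2]+p['cy'],1)]
E
python3 - <<'E'
from h import *
s=ctrl.get_state(); print(s)
for n in('top','side'):
    p=shot(n,n+'0.png'); print(n,p['fx'],np.round(p['extrinsics'],3).tolist())
    for t in ['boom','carry','lamp','pin_tip','sleeve','stand','stand_seat','saddle','rack','knight_b','rook','paint_bottle_a','rinse_pot']:
        print(t,find(p,t,4 if 'knight' in t else 2))
E
```

```text
{'time': 0.0, 'qpos': array([ 1.08099369e+00,  2.87164397e-01,  1.57818407e+00, -1.75848197e-05,
        1.27863639e+00, -1.50001004e-01]), 'dq': array([ 5.79562743e-05, -8.95295132e-04, -2.01806562e-04, -4.71777482e-04,
       -8.77451641e-04, -4.15243889e-04]), 'joint_efforts': array([ 6.96307179e-04, -4.05990243e+01, -2.92621851e+01, -1.64907219e-04,
        5.86780894e-03, -1.08936706e-05]), 'eef_pos': array([0.22466016, 0.63586134, 0.25194416]), 'tcp_rot': array([ 1.69081970e-01,  9.85601267e-01, -1.13806643e-03, -3.68152535e-04]), 'contact_force': array([ 0.11175671, -1.00196386, -0.07783874]), 'wrist_torque': array([-0.05525709,  0.01800739, -0.01070042]), 'finger_force': 0.0, 'opening': 0.9996707066893558}
top 571.6499206936917 [[0.026, -1.0, -0.009, 0.013], [-0.983, -0.024, -0.184, 0.613], [0.184, 0.013, -0.983, 1.32], [0.0, 0.0, 0.0, 1.0]]
boom [(0.81, [0.5533, -0.2224, 0.0296], [424, 265])]
carry [(0.92, [0.5996, -0.2146, 0.0302], [421, 247])]
lamp [(0.87, [0.5961, -0.2163, 0.0313], [421, 248])]
pin_tip [(0.38, [0.5565, -0.218, 0.0293], [422, 264])]
sleeve [(0.9, [0.5975, 
[... 1046 characters left out ...]
254, 0.0282], [389, 315])]
stand [(0.57, [0.4774, 0.1966, 0.0166], [229, 242])]
stand_seat [(0.84, [0.4752, 0.1998, 0.0197], [227, 241]), (0.61, [0.5354, -0.2262, 0.0285], [372, 330])]
saddle [(0.57, [0.4734, 0.2037, 0.0184], [226, 241])]
rack [(0.65, [0.4363, -0.2574, 0.0268], [350, 371]), (0.37, [0.4615, 0.4454, 0.0364], [168, 191])]
knight_b [(0.56, [0.7882, 0.0427, 0.016], [360, 214])]
rook [(0.81, [0.4359, 0.0099, 0.0251], [263, 292]), (0.41, [0.5132, -0.4545, 0.0465], [459, 411])]
paint_bottle_a [(0.92, [0.5146, -0.454, 0.045], [459, 410]), (0.74, [0.4657, 0.4464, 0.0355], [170, 191])]
rinse_pot [(0.62, [0.6204, 0.435, 0.0558], [218, 163]), (0.22, [0.4739, 0.2021, 0.0215], [226, 240])]
```

Run:
```python
import cv2
a=cv2.imread('pics/top0.png')
c=cv2.resize(a[140:340,380:480],None,fx=3,fy=3,interpolation=cv2.INTER_CUBIC)
d=cv2.resize(a[140:340,180:340],None,fx=3,fy=3,interpolation=cv2.INTER_CUBIC)
cv2.imwrite('pics/c0.png',cv2.hconcat([d,c]))
```

```text
(no output)
```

View pics/c0.png

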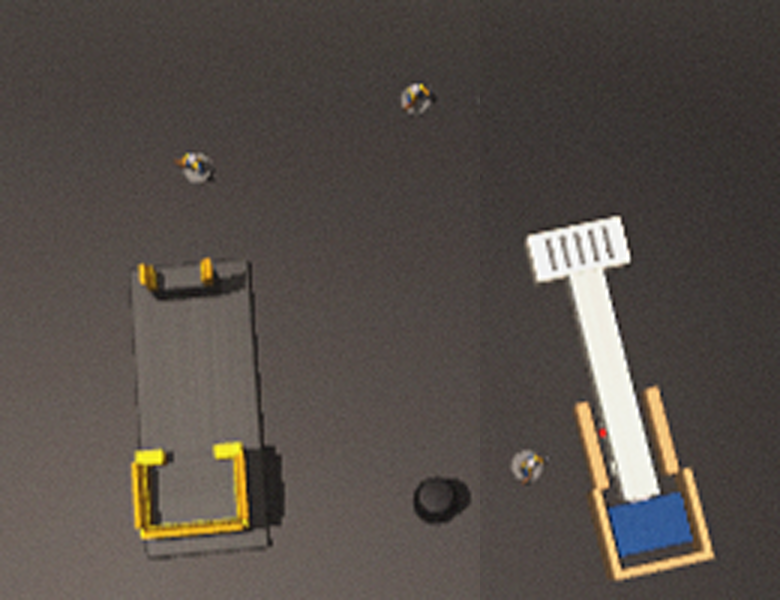

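View pics/side0.png

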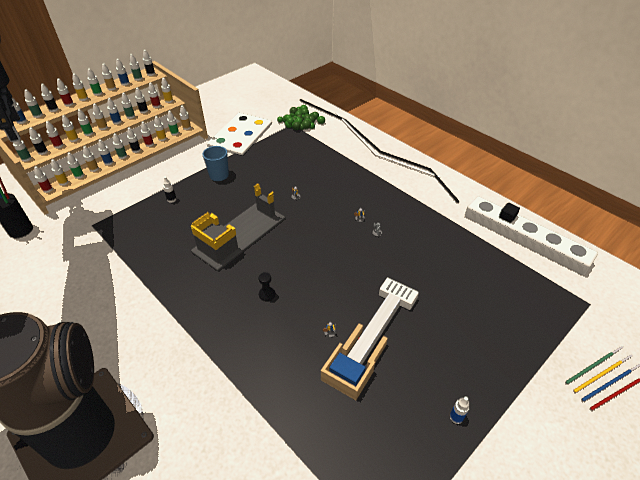

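The top crop shows the stand with its pocket near full-image px (243,303) and its saddle near (239,231), pointing ahead. The boom is on the right, with the heel at px (436,314), the lamp at (412,222) and the red pin at (421,284) on its left side. Next I fit both poses.

```bash
cat > fit.py <<'E'
from h import *
from scipy.optimize import minimize
def hull(p,T,b):
    x0,x1,y0,y1,z0,z1=b; c,s=np.cos(T[2]),np.sin(T[2]); m=np.zeros((480*4,640*4),np.uint8)
    P=[proj(p,(T[0]+c*x-s*y,T[1]+s*x+c*y,z)) for x in(x0,x1) for y in(y0,y1) for z in(z0,z1)]
    cv2.fillConvexPoly(m,cv2.convexHull((np.array(P,np.float32)*4+1.5).round().astype(np.int32)),1)
    return cv2.resize(m.astype(np.float32),(640,480),interpolation=cv2.INTER_AREA)
def hsvmask(p,lo,hi): return (cv2.inRange(cv2.cvtColor(p['color'],cv2.COLOR_RGB2HSV),lo,hi)>0).astype(np.float32)
def win(m,p,c,r):
    u,v=map(int,proj(p,c)); o=np.zeros_like(m); o[v-r:v+r,u-r:u+r]=m[v-r:v+r,u-r:u+r]; return o
def fit_boom(ps,T0,z=0.,ext=0.,walls=True):
    obs=[]
    for p in ps:
        c=(T0[0]+.12,T0[1],z+.03)
        obs.append((win(hsvmask(p,(100,90,40),(125,255,255)),p,c,90),win(hsvmask(p,(0,0,150),(180,70,255)),p,c,90)))
    def cost(T):
        e=0
        for p,(b,w) in zip(ps,obs):
            hb=hull(p,T,(-.02,.02,-.03,.03,z+(.03 if walls else 0),z+.036))
            lw=hull(p,T,(.21+ext,.25+ext,-.04,.04,z+.001,z+.029))
            sl=hull(p,T,(.022+ext,.21+ext,-.014,.014,z+(.015),z+.03))
            e+=np.abs(hb-b).sum()+np.abs(np.maximum(lw,sl)*(1-hb)-w).sum()
        return e
    S=[[0,0,0]]+[[.012,0,0],[0,.012,0],[0,0,.08]]
    r=minimize(cost,T0,method='Nelder-Mead',options=dict(initial_simplex=np.array(T0)+S,xatol=1e-4,fatol=.5))
    return r.x,r.fun
E
python3 - <<'E'
from fit import *
t,s=shot('top'),shot('side')
h=ray(t,436,314,.036); l=ray(t,412,222,.029); print(h,l)
T0=[h[0],h[1],np.arctan2(l[1]-h[1],l[0]-h[0])]
for ps in([t],[s],[t,s]): print(fit_boom(ps,T0))
# stand yellow components
for p,n in((t,'t'),(s,'s')):
    m=win(hsvmask(p,(18,120,80),(34,255,255)),p,(.53,.21,.06),75)
    k,L,st,ce=cv2.connectedComponentsWithStats(m.astype(np.uint8))
    for i in range(1,k):
        if st[i,4]>8: print(n,st[i].tolist(),ce[i].round(1).tolist(),ray(p,*ce[i],.086).round(4).tolist())
a=cv2.resize(t['color'][215:335,210:280,::-1],None,fx=5,fy=5,interpolation=cv2.INTER_CUBIC)
b=cv2.resize(s['color'][170:290,180:300,::-1],(440,600)) if 0 else cv2.resize(s['color'][175:275,185:295,::-1],None,fx=4,fy=4,interpolation=cv2.INTER_CUBIC)
b=cv2.copyMakeBorder(b,0,200,0,0,cv2.BORDER_CONSTANT)
cv2.imwrite('pics/c1.png',cv2.convertScaleAbs(cv2.hconcat([a,b]),alpha=1.6))
E
```

```text
[ 0.43643804 -0.24903755  0.036     ] [ 0.66077835 -0.1937482   0.029     ]
(array([ 0.43657741, -0.25010915,  0.23417585]), np.float64(345.19140625))
(array([ 0.43340363, -0.25202961,  0.257532  ]), np.float64(713.3203125))
(array([ 0.43534782, -0.25114427,  0.2448401 ]), np.float64(1141.40625))
t [247, 226, 4, 8, 28] [248.4, 229.7] [0.6205, 0.2012, 0.086]
t [226, 228, 6, 9, 41] [228.6, 231.6] [0.6147, 0.2479, 0.086]
t [224, 287, 39, 33, 458] [242.5, 305.2] [0.4426, 0.206, 0.086]
s [253, 183, 8, 13, 70] [257.0, 189.4] [0.6066, 0.2376, 0.086]
s [293, 188, 5, 7, 14] [295.7, 190.7] [0.6749, 0.1657, 0.086]
s [267, 191, 7, 13, 61] [270.2, 197.3] [0.6116, 0.1907, 0.086]
s [191, 211, 45, 39, 763] [211.2, 230.3] [0.4368, 0.1949, 0.086]
```

View pics/c1.png

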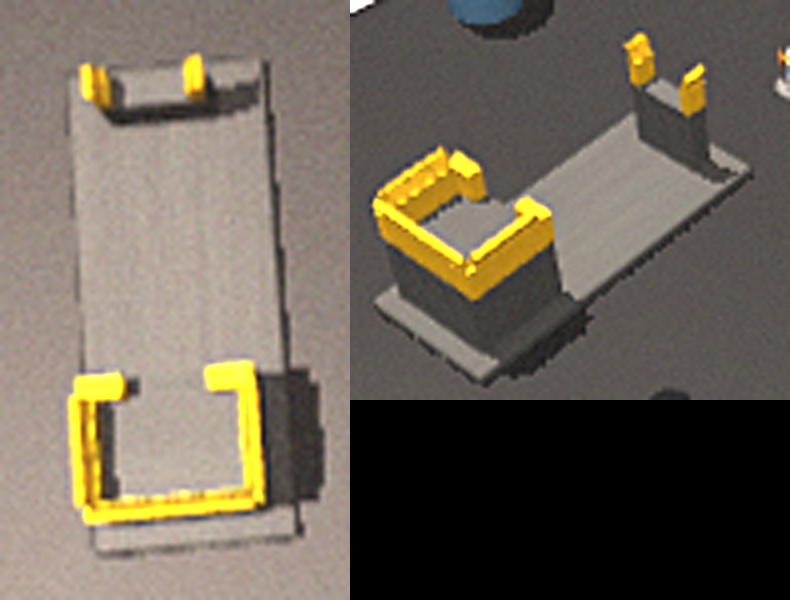

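The picture shows the stand plate corners in crop px: (68,72), (267,62), (298,532) and (97,545). The lug gap middle is near (165,378), and the saddle walls are near (95,85) and (194,76).

Run:
```python
from fit import *
t,s=shot('top'),shot('side')
q=lambda u,v,z: ray(t,210+u/5-.4,215+v/5-.4,z)[:2]
r=lambda u,v,z: ray(s,185+(u-350)/4-.4,175+v/4-.4,z)[:2]
C=[q(68,72,.01),q(267,62,.01),q(298,532,.01),q(97,545,.01)]
print(np.round(C,4)); D=[r(750,170,.01),r(483,374,.01),r(375,300,.01)]; print('side',np.round(D,4))
ax=(C[0]+C[1]-C[2]-C[3])/2; mid=sum(C)/4; yaw=np.arctan2(ax[1],ax[0]); x=ax/np.linalg.norm(ax)
print('plate',np.linalg.norm(ax),yaw,'origin',mid-x*.075)
# yellow mask fit
ms=[win(hsvmask(p,(18,120,60),(34,255,255)),p,(.53,.21,.06),75) for p in(t,s)]
t_=.006
B=[(-.03,.024,.034,.040,.06,.082),(-.03,.024,-.040,-.034,.06,.082),(-.030,-.024,-.04,.04,.06,.082),
(-.034,.03,.036,.044,.08,.092),(-.034,.03,-.044,-.036,.08,.092),(-.034,-.026,-.044,.044,.08,.092),
(.024,.034,.02,.04,.06,.082),(.024,.034,-.04,-.02,.06,.082),
(.165,.18,.019,.024,.06,.08),(.165,.18,-.024,-.019,.06,.08),(.165,.18,.021,.029,.08,.09),(.165,.18,-.029,-.021,.08,.09)]
def cost(T,idx=(0,1)):
    e=0
    for i in idx:
        p=(t,s)[i]; e+=np.abs(np.max([hull(p,T,b) for b in B],0)-ms[i]).sum()
    return e
T0=np.array([*(mid-x*.075),yaw])
for idx in((0,),(1,),(0,1)):
    R_=minimize(cost,T0,args=(idx,),method='Nelder-Mead',options=dict(initial_simplex=T0+np.array([[0,0,0],[.01,0,0],[0,.01,0],[0,0,.06]]),xatol=2e-4,fatol=1))
    print(idx,R_.x.round(4),R_.fun,ms[0].sum(),ms[1].sum())
for t in ['knight_a','knight_b']: pass
p=shot('top'); print([find(p,k,4) for k in('knight_a','grey_knight','rook')])
```

```text
[[0.6357 0.2754]
 [0.6432 0.1759]
 [0.4108 0.1504]
 [0.402  0.2478]]
side [[0.6404 0.1749]
 [0.4098 0.1501]
 [0.3966 0.2454]]
plate 0.2345566045022024 0.11327504711001914 origin [0.44841416 0.2039009 ]
(0,) [0.4478 0.2058 0.1176] 117.375 538.0 950.0
(1,) [0.444  0.2022 0.122 ] 127.125 538.0 950.0
(0, 1) [0.4467 0.2045 0.1232] 354.5 538.0 950.0
[[(0.65, [0.4814, -0.1504, -0.0001], [393, 295]), (0.6, [0.7893, 0.0412, 0.0023], [318, 173]), (0.48, [0.7265, 0.2195, 0.0042], [248, 195]), (0.31, [0.519, 0.213, 0.0085], [246, 276])], [(0.64, [0.7787, -0.0252, 0.0054], [344, 177])], [(0.52, [0.4469, 0.0177, 0.0665], [324, 306]), (0.24, [0.5176, 0.2081, 0.0108], [248, 277])]]
```

```bash
cat >> h.py <<'E'
def go(x,y,z,phi,frm=None):
    "row from pose to world target; phi=world angle(deg) of tool y"
    if frm is None:
        s=ctrl.get_state(); frm=(s['eef_pos'],R.from_quat(s['tcp_rot']))
    p0,R0=frm; a=np.radians(phi); yv=np.array([np.cos(a),np.sin(a),0]); zv=np.array([0,0,-1.])
    R1=R.from_matrix(np.c_[np.cross(yv,zv),yv,zv])
    print(np.round(np.degrees((R0.inv()*R1).as_rotvec()),2),np.round(R0.inv().apply(np.array([x,y,z])-p0)*1000,1))
    return np.array([x,y,z]),R1
E
python3 - <<'E'
from h import *
f=go(.50,.15,.25,90); f=go(.566,-.218,.18,104,f); go(.566,-.218,.026,104,f)
E
```

```text
[ -0.    -0.   -19.47] [-421.5 -366.9    3.3]
[  0.   0. -14.] [ -66. -368.   70.]
[0. 0. 0.] [  0.   0. 154.]
```

Careful with the scale: shifts go in shares of 500 mm and turns go in shares of 180 degrees. That gives: -421.5 mm / 500 = -0.843, -367 mm / 500 = -0.734, -19.5 degrees / 180 = -0.1083.

>>> send_rows:
  rows: "0 0 -0.0556 -0.42 -0.368 0.002 1; 0 0 -0.1083 -0.843 -0.734 0.006 1; 0 0 -0.1083 -0.843 -0.734 0.006 1; 0 0 -0.1083 -0.843 -0.734 0.006 1; 0 0 -0.1083 -0.843 -0.734 0.006 1; 0 0 -0.1083 -0.843 -0.734 0.006 1; 0 0 -0.1083 -0.843 -0.734 0.006 1; 0 0 -0.1083 -0.843 -0.734 0.006 1"
  grip_force: 40

```text
time: 2.8
eef_pos: [0.4718, 0.1993, 0.2512]
tcp_rot: [-0.0, 1.0, 0.0, 0.001]
contact_force: [0.4, -0.6, 0.2]
opening: 1.0
finger_force: 0.0
```

Run:
```python
from h import *
s=ctrl.get_state();print(s['time'],s['eef_pos'],s['qpos'])
go(.566,-.218,.15,104)
```

```text
2.8 [0.47179371 0.19932703 0.25116113] [ 2.01380231e-01 -7.60732809e-02  1.97416926e+00  1.38802638e-04
  1.24212589e+00 -1.37006431e+00]
[ 1.000e-02  8.000e-02 -1.397e+01] [ -93.8 -417.4  101.1]
```

Scaled: -417 mm / 500 = -0.834, 101 mm / 500 = 0.202, -14 degrees / 180 = -0.0778.

>>> send_rows:
  rows: "0 0 -0.0278 -0.028 -0.124 0 1; 0 0 -0.0778 -0.056 -0.25 0.02 1; 0 0 -0.0778 -0.188 -0.834 0.202 1; 0 0 -0.0778 -0.188 -0.834 0.202 1; 0 0 -0.0778 -0.188 -0.834 0.202 1; 0 0 -0.0778 -0.188 -0.834 0.202 1; 0 0 -0.0778 -0.188 -0.834 0.202 1; 0 0 -0.0778 -0.188 -0.834 0.202 1"

```text
time: 3.8
eef_pos: [0.5647, -0.2191, 0.1479]
tcp_rot: [-0.12, 0.993, 0.001, -0.001]
contact_force: [0.4, -0.4, 0.3]
opening: 0.997
finger_force: 0.0
```

Run:
```python
from fit import *
s=ctrl.get_state();print(s['time'],s['eef_pos'],s['qpos'],s['dq'].round(3))
p=shot('side','s2.png')
s=ctrl.get_state();print(s['eef_pos'])
go(.566,-.218,.026,104)
```

```text
3.8 [ 0.56474298 -0.21911317  0.14791186] [-5.37302211e-01  2.43371079e-01  1.83247747e+00 -4.60112109e-04
  1.06792074e+00 -2.34819085e+00] [ 0.007  0.01  -0.016  0.026  0.016 -0.032]
[ 0.5648524  -0.21776395  0.14846289]
[ 0.07 -0.07 -0.15] [ -1.2  -0.7 122.5]
```

View pics/s2.png

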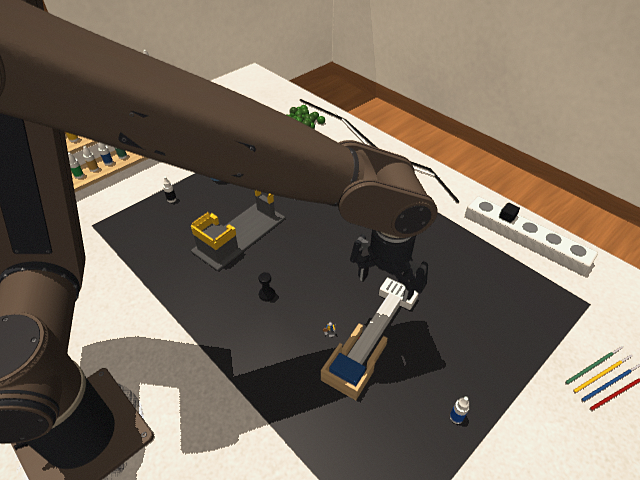

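The open gripper hangs above the sleeve near px (392,270), lined up with the boom. Descending and closing now.

Scaled: 122 mm / 500 = 0.244, 110 mm / 500 = 0.22.

>>> send_rows:
  rows: "0 0 0 -0.002 0 0.1 1; 0 0 0 -0.002 0 0.18 1; 0 0 0 -0.002 0 0.22 1; 0 0 0 -0.002 0 0.244 1; 0 0 0 -0.002 0 0.244 1; 0 0 0 -0.002 0 0.244 -1; 0 0 0 -0.002 0 0.244 -1; 0 0 0 -0.002 0 0.244 -1"
  grip_force: 50

```text
time: 4.85
eef_pos: [0.5667, -0.2159, 0.0285]
tcp_rot: [-0.122, 0.993, -0.0, 0.001]
contact_force: [-0.8, 0.2, 0.3]
opening: 0.376
finger_force: 0.6
```

>>> send_rows:
  rows: "0 0 0 0 0 0 -1; 0 0 0 0 0 0 -1; 0 0 0 0 0 0 -1; 0 0 0 0 0 0 -1"

```text
time: 5.35
eef_pos: [0.5671, -0.2164, 0.0289]
tcp_rot: [-0.122, 0.993, -0.001, 0.001]
contact_force: [0.3, -2.4, 7.1]
opening: 0.32
finger_force: 51.2
```

>>> send_rows:
  rows: "0 0 0 0 0 -0.02 -1; 0 0 0 0 0 -0.06 -1; 0 0 0 0 0 -0.12 -1; 0 0 0 0 0 -0.19 -1; 0 0 0 0 0 -0.26 -1; 0 0 0 0 0 -0.29 -1; 0 0 0 0 0 -0.29 -1"

```text
time: 6.22
eef_pos: [0.5664, -0.2154, 0.1737]
tcp_rot: [-0.122, 0.993, -0.0, 0.001]
contact_force: [0.1, -0.7, -4.4]
opening: 0.315
finger_force: 50.3
```

Run:
```python
from fit import *
s=ctrl.get_state();print(s['time'],s['eef_pos'],s['opening'],s['contact_force'])
f=go(.5815,.2202,.165,96.8)
shot('side','s3.png')
```

```text
6.225 [ 0.56644739 -0.21540171  0.17374259] 0.3151303911859538 [ 0.13920373 -0.65688686 -4.39903657]
[-0.04  0.08  7.22] [-120.1  419.     8.6]
```

View pics/s3.png

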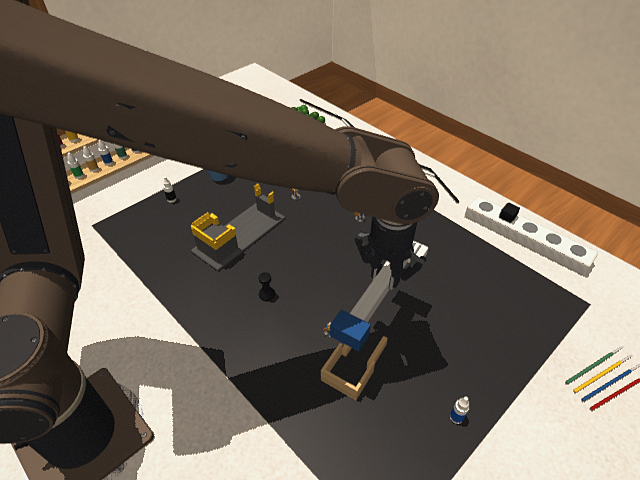

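The boom is in the gripper, level and clear of the holder. The heel is near px (350,328) with the rack empty below it. Carrying it to the stand.

Scaled: 400 mm / 500 = 0.8, 363 mm / 500 = 0.726, 7.2 degrees / 180 = 0.04.

>>> send_rows:
  rows: "0 0 0 -0.016 0.06 0 -1; 0 0 0.0111 -0.048 0.17 0.004 -1; 0 0 0.0222 -0.08 0.28 0.008 -1; 0 0 0.0278 -0.112 0.39 0.012 -1; 0 0 0.0333 -0.144 0.502 0.016 -1; 0 0 0.04 -0.176 0.614 0.017 -1; 0 0 0.04 -0.208 0.726 0.017 -1; 0 0 0.04 -0.23 0.8 0.017 -1"

```text
time: 7.28
eef_pos: [0.5789, 0.2028, 0.1613]
tcp_rot: [-0.06, 0.998, -0.0, -0.002]
contact_force: [0.9, -1.5, -3.3]
opening: 0.317
finger_force: 50.3
```

Run:
```python
from h import *
s=ctrl.get_state();print(s['time'],s['eef_pos'],s['opening'])
go(.5815,.2202,.165,96.8)
```

```text
7.275 [0.57886727 0.20279104 0.16130177] 0.31671661371090953
[ 0.01 -0.28  0.13] [-4.7 17.  -3.7]
```

Scaled: 17 mm / 500 = 0.034, 10 mm / 500 = 0.02.

>>> send_rows:
  rows: "0 0 0 -0.006 0.02 0 -1; 0 0 0 -0.01 0.034 0 -1; 0 0 0 -0.01 0.034 0 -1; 0 0 0 -0.01 0.034 0 -1"

```text
time: 7.78
eef_pos: [0.5838, 0.2166, 0.1639]
tcp_rot: [-0.059, 0.998, -0.0, -0.0]
contact_force: [-0.4, -0.2, -3.5]
opening: 0.318
finger_force: 50.4
```

Run:
```python
from fit import *
s=ctrl.get_state();print(s['time'],s['eef_pos'],s['tcp_rot'])
t=shot('top','t4.png');d=shot('side','s4.png')
z=s['eef_pos'][2]-.0285
for p in (t,d):
    m=hsvmask(p,(100,90,40),(125,255,255)); m=win(m,p,(.446,.204,z+.02),45)
    def cost(T): return np.abs(hull(p,[T[0],T[1],.119],(-.02,.02,-.03,.03,z,z+.036))-m).sum()
    T0=np.array([.446,.204]); r=minimize(cost,T0,method='Nelder-Mead',options=dict(initial_simplex=T0+np.array([[0,0],[.008,0],[0,.008]]),xatol=2e-4)); print(r.x,r.fun,m.sum())
    print('lamp',find(p,'lamp'), 'pin',find(p,'pin_tip'))
a=cv2.resize(t['color'][190:330,200:290,::-1],None,fx=4,fy=4,interpolation=cv2.INTER_CUBIC)
b=cv2.resize(d['color'][120:260,180:290,::-1],None,fx=4,fy=4,interpolation=cv2.INTER_CUBIC)
cv2.imwrite('pics/c4.png',cv2.hconcat([a,b]))
```

```text
7.775 [0.58383494 0.21663721 0.16392281] [-5.88071937e-02  9.98269303e-01 -1.95704315e-04 -2.71114408e-04]
[0.45496875 0.17164062] 514.0 66.0
lamp [(0.75, [0.6922, 0.197, 0.1617], [247, 192])] pin [(0.22, [0.5209, -0.4468, 0.052], [520, 280])]
[0.44818945 0.19998828] 484.9375 1068.0
lamp [(0.96, [0.568, 0.2044, 0.1628], [250, 178]), (0.29, [0.5179, 0.2012, 0.1622], [233, 188])] pin []
```

View pics/c4.png

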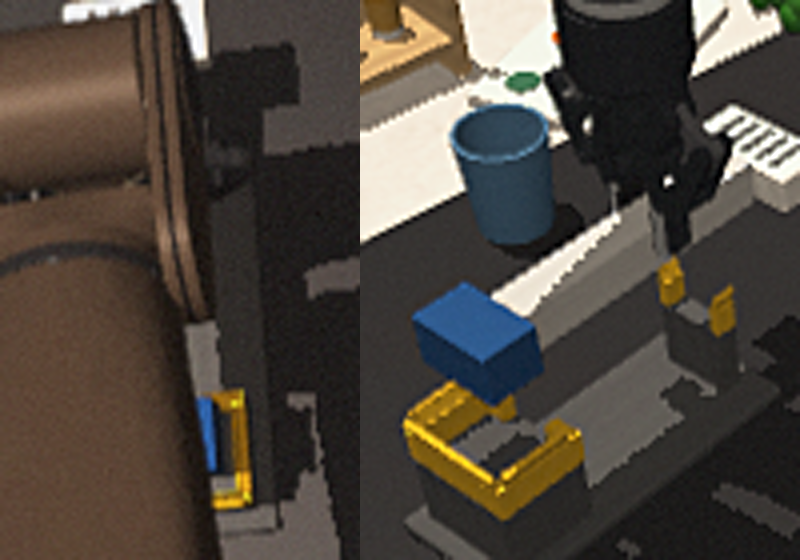

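The side view shows the heel above the pocket (crop px 480,340) and the sleeve in line with the saddle (crop px 695,295). A small correction remains.

Scaled: 24 mm / 500 = 0.048, 3.3 mm / 500 = 0.0066, -0.2 degrees / 180 = -0.0011.

>>> send_rows:
  rows: "0 0 -0.0011 0.0054 0.0066 0.016 -1; 0 0 -0.0011 0.0054 0.0066 0.032 -1; 0 0 -0.0011 0.0054 0.0066 0.048 -1; 0 0 -0.0011 0.0054 0.0066 0.048 -1; 0 0 -0.0011 0.0054 0.0066 0.048 -1"

```text
time: 8.7
eef_pos: [0.5808, 0.2208, 0.1402]
tcp_rot: [-0.061, 0.998, 0.0, 0.0]
contact_force: [0.4, -0.1, -3.8]
opening: 0.318
finger_force: 50.4
```

Run:
```python
from fit import *
d=shot('side')
s=ctrl.get_state();print(s['time'],s['eef_pos'],s['tcp_rot'],s['dq'].round(3))
z=s['eef_pos'][2]-.0285; p=d
m=hsvmask(p,(100,90,40),(125,255,255)); m=win(m,p,(.436,.194,z+.02),26)
def cost(T): return np.abs(hull(p,[T[0],T[1],.12],(-.02,.02,-.03,.03,T[2],T[2]+.036))-m).sum()
T0=np.array([.446,.204,z]); r=minimize(cost,T0,method='Nelder-Mead',options=dict(initial_simplex=T0+np.array([[0,0,0],[.008,0,0],[0,.008,0],[0,0,.008]]),xatol=2e-4)); print(z,r.x,r.fun,m.sum())
go(.581,.2195,.132,96.9)
```

```text
8.75 [0.58095344 0.22085126 0.14045111] [-6.13041112e-02  9.98119094e-01  3.81126770e-05  2.80525547e-04] [-0.    -0.003 -0.004 -0.002 -0.001  0.001]
0.11195111302877 [0.44816895 0.20981979 0.10541876] 48.6875 623.0
[0.   0.03 0.13] [ 0.1 -1.3  8.5]
```

Scaled: 44 mm / 500 = 0.088, 38 mm / 500 = 0.076.

>>> send_rows:
  rows: "0 0 0 0 -0.002 0.016 -1; 0 0 0 0 -0.002 0.032 -1; 0 0 0 0 -0.002 0.048 -1; 0 0 0 0 -0.002 0.064 -1; 0 0 0 0 -0.002 0.076 -1; 0 0 0 0 -0.002 0.088 -1; 0 0 0 0 -0.002 0.088 -1"

```text
time: 9.62
eef_pos: [0.5804, 0.2198, 0.0955]
tcp_rot: [-0.061, 0.998, -0.0, -0.001]
contact_force: [-0.4, 0.6, -3.1]
opening: 0.32
finger_force: 50.4
```

Scaled: 7 mm / 500 = 0.014, 6 mm / 500 = 0.012.

>>> send_rows:
  rows: "0 0 0 0 0 0.004 -1; 0 0 0 0 0 0.008 -1; 0 0 0 0 0 0.012 -1; 0 0 0 0 0 0.014 -1; 0 0 0 0 0 0.014 -1"

```text
time: 10.25
eef_pos: [0.5808, 0.2199, 0.0891]
tcp_rot: [-0.061, 0.998, 0.0, -0.0]
contact_force: [0.4, -0.9, -3.3]
opening: 0.321
finger_force: 50.5
```

Run:
```python
from fit import *
d=shot('side')
s=ctrl.get_state();print(s['time'],s['eef_pos'],s['tcp_rot'],s['contact_force'],s['wrist_torque'])
t=shot('top')
b=cv2.resize(d['color'][130:270,180:300,::-1],None,fx=4,fy=4,interpolation=cv2.INTER_CUBIC)
cv2.imwrite('pics/c5.png',b)
```

```text
10.3 [0.58081629 0.21984752 0.08916466] [-6.13064629e-02  9.98118990e-01  1.68807726e-05  8.87525578e-06] [ 0.28344147  0.01487656 -3.07031091] [ 0.01321366 -0.06738857  0.00964207]
```

View pics/c5.png

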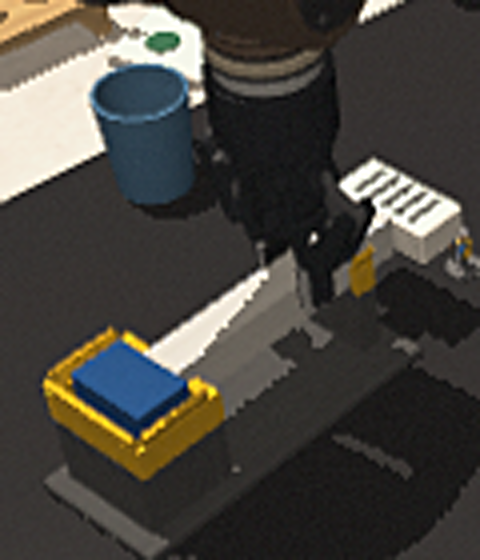

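The heel (crop px 130,385) sits inside the yellow pocket and the sleeve passes over the saddle. I lower it until it touches.

Scaled: 2 mm / 500 = 0.004, 1 mm / 500 = 0.002.

>>> send_rows:
  rows: "0 0 0 0 0 0.002 -1; 0 0 0 0 0 0.004 -1; 0 0 0 0 0 0.004 -1"

```text
time: 10.72
eef_pos: [0.581, 0.2199, 0.0889]
tcp_rot: [-0.061, 0.998, -0.0, -0.0]
contact_force: [-5.3, -1.0, 5.4]
opening: 0.318
finger_force: 51.6
```

Scaled: 2 mm / 500 = 0.004.

>>> send_rows:
  rows: "0 0 0 0 0 0.004 0; 0 0 0 0 0 0.004 0; 0 0 0 0 0 0.004 0.3; 0 0 0 0 0 0.004 0.3; 0 0 0 0 0 0.004 0.3"

```text
time: 11.35
eef_pos: [0.5809, 0.2198, 0.0851]
tcp_rot: [-0.061, 0.998, 0.0, 0.0]
contact_force: [0.1, -0.6, -0.0]
opening: 0.652
finger_force: 0.0
```

Run:
```python
from h import *
s=ctrl.get_state();print(s['time'],s['eef_pos'],s['contact_force'],s['opening'])
c,sn=np.cos(.119),np.sin(.119)
# to above pin x=80
go(.446+.08*c,.204+.08*sn,.16,96.8)
```

```text
11.35 [0.5808637  0.21982792 0.08512368] [ 0.06003048 -0.64873033 -0.02413222] 0.6517568972220279
[0.   0.   0.23] [ 55.8   0.5 -74.9]
```

Scaled: 56.5 mm / 500 = 0.113, 50 mm / 500 = 0.1.

>>> send_rows:
  rows: "0 0 0 0.03 0 0.004 0.3; 0 0 0 0.07 0 0.008 0.3; 0 0 0 0.1 0 0.014 0.3; 0 0 0 0.113 0 0.014 0.3; 0 0 0 0.113 0 0.014 0.3; 0 0 0 0.113 0 0.014 0.3"
  grip_force: 30

```text
time: 12.1
eef_pos: [0.5255, 0.213, 0.0786]
tcp_rot: [-0.061, 0.998, 0.0, 0.001]
contact_force: [0.5, -0.4, 0.6]
opening: 0.651
finger_force: 0.0
```

Run:
```python
from fit import *
d=shot('side')
s=ctrl.get_state();print(s['time'],s['eef_pos'],s['contact_force'],s['opening'])
p=d
m=hsvmask(p,(100,90,40),(125,255,255)); m=win(m,p,(.436,.194,.09),26)
def cost(T): return np.abs(hull(p,[T[0],T[1],.12],(-.02,.02,-.03,.03,.082,.096))-m).sum()
T0=np.array([.446,.204]); r=minimize(cost,T0,method='Nelder-Mead',options=dict(initial_simplex=T0+np.array([[0,0],[.008,0],[0,.008]]),xatol=2e-4)); print(r.x,r.fun,m.sum())
b=cv2.resize(d['color'][130:270,180:300,::-1],None,fx=4,fy=4,interpolation=cv2.INTER_CUBIC)
cv2.imwrite('pics/c6.png',b)
```

```text
12.15 [0.5254767  0.21298117 0.07853812] [-0.09494764 -0.11433696 -0.49953797] 0.650441812863276
[0.44403125 0.20264062] 46.5 401.0
```

View pics/c6.png

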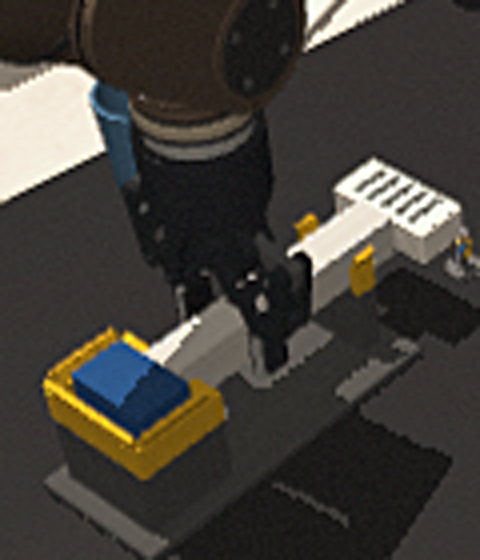

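The boom lies home: heel in the pocket at crop px (130,385), sleeve between the saddle walls at (335,245), and fingers astride the pin. Closing at 30 N.

>>> send_rows:
  rows: "0 0 0 0 0 0 -1; 0 0 0 0 0 0 -1; 0 0 0 0 0 0 -1; 0 0 0 0 0 0 -1; 0 0 0 0 0 0 -1; 0 0 0 0 0 0 -1"
  grip_force: 30

```text
time: 12.9
eef_pos: [0.5253, 0.213, 0.0787]
tcp_rot: [-0.061, 0.998, 0.0, 0.001]
contact_force: [1.2, 0.4, 4.1]
opening: 0.324
finger_force: 32.0
```

Scaled: -6 mm / 500 = -0.012, -5 mm / 500 = -0.01.

>>> send_rows:
  rows: "0 0 0 -0.002 0 0 -1; 0 0 0 -0.004 0 0 -1; 0 0 0 -0.006 0 0 -1; 0 0 0 -0.008 0 0 -1; 0 0 0 -0.01 0 0 -1; 0 0 0 -0.012 0 0 -1"

```text
time: 13.65
eef_pos: [0.527, 0.2134, 0.0786]
tcp_rot: [-0.062, 0.998, -0.001, -0.006]
contact_force: [-13.0, -1.8, 15.1]
opening: 0.324
finger_force: 33.6
```

Scaled: -2 mm / 500 = -0.004, -1 mm / 500 = -0.002.

>>> send_rows:
  rows: "0 0 0 -0.002 0 -0.001 -1; 0 0 0 -0.004 0 -0.002 -1; 0 0 0 -0.004 0 -0.002 -1; 0 0 0 -0.004 0 -0.002 -1"

```text
time: 14.15
eef_pos: [0.529, 0.2136, 0.0786]
tcp_rot: [-0.061, 0.998, -0.001, -0.005]
contact_force: [-11.2, -0.6, 10.8]
opening: 0.327
finger_force: 32.9
```

Scaled: -4 mm / 500 = -0.008, -3 mm / 500 = -0.006.

>>> send_rows:
  rows: "0 0 0 -0.002 0 -0.001 -1; 0 0 0 -0.004 0 -0.002 -1; 0 0 0 -0.006 0 -0.002 -1; 0 0 0 -0.008 0 -0.002 -1; 0 0 0 -0.008 0 -0.002 -1; 0 0 0 -0.008 0 -0.002 -1"

```text
time: 14.9
eef_pos: [0.5309, 0.2138, 0.0786]
tcp_rot: [-0.061, 0.998, -0.001, -0.008]
contact_force: [-13.9, -2.2, 10.0]
opening: 0.32
finger_force: 32.9
```

```bash
cat > m.py <<'E'
from fit import *
s=ctrl.get_state();print(s['time'],s['eef_pos'],s['contact_force'],s['wrist_torque'],s['opening'])
d=shot('side'); p=d
m=hsvmask(p,(100,90,40),(125,255,255)); m=win(m,p,(.436,.194,.09),26)
def cost(T): return np.abs(hull(p,[T[0],T[1],.12],(-.02,.02,-.03,.03,.082,.096))-m).sum()
T0=np.array([.446,.204]); r=minimize(cost,T0,method='Nelder-Mead',options=dict(initial_simplex=T0+np.array([[0,0],[.008,0],[0,.008]]),xatol=2e-4)); print('heel',r.x.round(4),r.fun)
l=win(hsvmask(p,(0,0,130),(180,70,255)),p,(.71,.23,.075),30)
def cl(e):
    T=[.444,.2026,.12]; return np.abs(hull(p,T,(.21+e[0],.25+e[0],-.04,.04,.061,.089))-l).sum()
es=np.arange(-.01,.045,.001); c=[cl([e]) for e in es]; print('ext from mid',es[np.argmin(c)],min(c))
b=cv2.resize(d['color'][130:270,180:320,::-1],None,fx=4,fy=4,interpolation=cv2.INTER_CUBIC)
cv2.imwrite('pics/m%d.png'%int(s['time']*100),b)
E
python3 m.py
```

```text
14.9 [0.53085742 0.21380526 0.07857024] [-13.87663862  -2.19757842  10.00939952] [-0.20648748  1.80979661 -0.02060989] 0.3201671818928254
heel [0.4462 0.2016] 59.3125
ext from mid 0.004999999999999987 297.5625
```

Scaled: -4 mm / 500 = -0.008, -3 mm / 500 = -0.006.

>>> send_rows:
  rows: "0 0 0 0 0 -0.002 -1; 0 0 0 -0.002 0 -0.004 -1; 0 0 0 -0.004 0 -0.004 -1; 0 0 0 -0.006 0 -0.004 -1; 0 0 0 -0.008 0 -0.004 -1; 0 0 0 -0.008 0 -0.004 -1"
  grip_force: 35

```text
time: 15.7
eef_pos: [0.5315, 0.2138, 0.0785]
tcp_rot: [-0.061, 0.998, -0.001, -0.013]
contact_force: [-19.9, -3.1, 9.2]
opening: 0.323
finger_force: 35.5
```

```bash
python3 m.py
```

```text
15.7 [0.53150483 0.21384934 0.07854939] [-19.94337791  -3.09689126   9.15644693] [-0.2969387   2.57126931 -0.00984288] 0.3232400997023296
heel [0.4468 0.2022] 59.1875
ext from mid 0.006999999999999987 301.1875
```

Scaled: -3 mm / 500 = -0.006, -2 mm / 500 = -0.004.

>>> send_rows:
  rows: "0 0 0 0 0 -0.003 -1; 0 0 0 0 0 -0.006 -1; 0 0 0 -0.002 0 -0.006 -1; 0 0 0 -0.004 0 -0.006 -1; 0 0 0 -0.004 0 -0.006 -1"

```text
time: 16.38
eef_pos: [0.5318, 0.2137, 0.0786]
tcp_rot: [-0.061, 0.998, -0.002, -0.015]
contact_force: [-17.8, -2.6, -0.0]
opening: 0.323
finger_force: 36.3
```

```bash
python3 m.py
```

```text
16.375 [0.5318112  0.21369476 0.0786042 ] [-17.7929841   -2.55203017  -0.04944365] [-0.22627262  2.20945809 -0.20871571] 0.3227209589822844
heel [0.4468 0.2022] 59.9375
ext from mid 0.006999999999999987 305.3125
```

View pics/m1570.png

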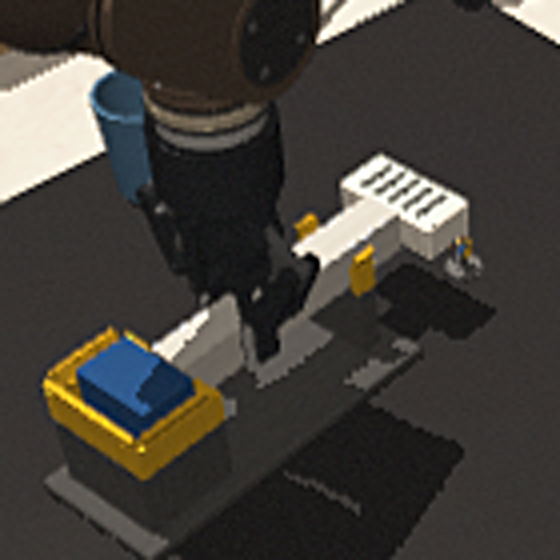

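The view shows the heel shifted forward against the lugs and the lamp still close in. The pin has not yet gone under the wall, so I'll try a firmer grip and a harder pull.

Scaled: -2 mm / 500 = -0.004, -1 mm / 500 = -0.002.

>>> send_rows:
  rows: "0 0 0 0 0 0 -1; 0 0 0 0 0 0 -1; 0 0 0 -0.002 0 0 -1; 0 0 0 -0.004 0 0 -1; 0 0 0 -0.004 0 0 -1"
  grip_force: 50

```text
time: 17.05
eef_pos: [0.5363, 0.2142, 0.0792]
tcp_rot: [-0.061, 0.998, -0.001, -0.01]
contact_force: [-3.9, -1.0, -4.7]
opening: 0.316
finger_force: 50.0
```

Scaled: -6 mm / 500 = -0.012, -4 mm / 500 = -0.008.

>>> send_rows:
  rows: "0 0 0 0 0 0.004 -1; 0 0 0 -0.004 0 0.006 -1; 0 0 0 -0.008 0 0.006 -1; 0 0 0 -0.012 0 0.006 -1; 0 0 0 -0.012 0 0.006 -1; 0 0 0 -0.012 0 0.006 -1"

```text
time: 17.8
eef_pos: [0.5505, 0.216, 0.0817]
tcp_rot: [-0.061, 0.998, -0.0, 0.0]
contact_force: [-3.4, -1.1, -4.1]
opening: 0.318
finger_force: 50.0
```

```bash
python3 m.py
```

```text
17.8 [0.55053842 0.21599764 0.08173515] [-3.35343431 -1.10479429 -4.06552778] [-0.13717905  0.61533302 -0.00826513] 0.31825901296312836
heel [0.4463 0.2016] 57.625
ext from mid 0.030999999999999965 362.4375
```

Scaled: -4 mm / 500 = -0.008, 2.5 mm / 500 = 0.005.

>>> send_rows:
  rows: "0 0 0 0 0 0.002 -1; 0 0 0 0 0 0.005 -1; 0 0 0 -0.004 0 0.005 -1; 0 0 0 -0.008 0 0.005 -1; 0 0 0 -0.008 0 0.005 -1"

```text
time: 18.48
eef_pos: [0.5566, 0.2169, 0.0809]
tcp_rot: [-0.061, 0.998, 0.0, 0.003]
contact_force: [2.1, -0.0, 0.6]
opening: 0.318
finger_force: 50.5
```

Scaled: -4 mm / 500 = -0.008, -3 mm / 500 = -0.006.

>>> send_rows:
  rows: "0 0 0 -0.002 0 0 -1; 0 0 0 -0.004 0 0 -1; 0 0 0 -0.006 0 0 -1; 0 0 0 -0.008 0 0 -1; 0 0 0 -0.008 0 0 -1"

```text
time: 19.1
eef_pos: [0.5581, 0.2171, 0.0794]
tcp_rot: [-0.061, 0.998, 0.0, -0.0]
contact_force: [-0.6, -0.2, 0.6]
opening: 0.324
finger_force: 50.6
```

Scaled: -3 mm / 500 = -0.006, -2 mm / 500 = -0.004.

>>> send_rows:
  rows: "0 0 0 -0.002 0 0 -1; 0 0 0 -0.004 0 0 -1; 0 0 0 -0.006 0 0 -1; 0 0 0 -0.006 0 0 -1; 0 0 0 -0.006 0 0 -1"

```text
time: 19.73
eef_pos: [0.5602, 0.2173, 0.079]
tcp_rot: [-0.061, 0.998, -0.0, -0.002]
contact_force: [-5.4, -0.3, 0.3]
opening: 0.322
finger_force: 50.7
```

```bash
python3 m.py
```

```text
19.725 [0.56019296 0.21726319 0.07897882] [-5.43974162 -0.2840432   0.26765852] [-0.15913316  1.3828038  -0.07776874] 0.3216939209911958
heel [0.4468 0.2022] 62.1875
ext from mid 0.035999999999999956 303.125
```

Scaled: -3 mm / 500 = -0.006, -2 mm / 500 = -0.004.

>>> send_rows:
  rows: "0 0 0 -0.002 0 0 -1; 0 0 0 -0.004 0 0 -1; 0 0 0 -0.006 0 0 -1; 0 0 0 -0.006 0 0 -1"

```text
time: 20.27
eef_pos: [0.5607, 0.2173, 0.0786]
tcp_rot: [-0.061, 0.998, -0.001, -0.005]
contact_force: [-13.3, -2.7, 5.6]
opening: 0.316
finger_force: 51.3
```

```bash
python3 m.py
```

```text
20.275 [0.5607115  0.21731227 0.07860848] [-13.33589115  -2.67402318   5.59579438] [-0.44954196  2.21578929 -0.20984677] 0.31615352766153476
heel [0.4468 0.2022] 61.1875
ext from mid 0.035999999999999956 287.125
```

Scaled: 8 mm / 500 = 0.016, 6 mm / 500 = 0.012.

>>> send_rows:
  rows: "0 0 0 0.004 0 0 -1; 0 0 0 0.008 0 0 -1; 0 0 0 0.012 0 0 -1; 0 0 0 0.016 0 0 -1; 0 0 0 0.016 0 0 -1"

```text
time: 20.95
eef_pos: [0.5575, 0.217, 0.0802]
tcp_rot: [-0.061, 0.998, 0.0, 0.002]
contact_force: [0.7, 0.4, -1.3]
opening: 0.322
finger_force: 50.4
```

```bash
python3 m.py
```

```text
20.95 [0.55747214 0.21697644 0.08018537] [ 0.73831191  0.3800619  -1.27665734] [ 0.02531455  0.23256089 -0.05831695] 0.3219801129838116
heel [0.4462 0.2016] 57.1875
ext from mid 0.035999999999999956 322.375
```

Scaled: 3 mm / 500 = 0.006, 2 mm / 500 = 0.004.

>>> send_rows:
  rows: "0 0 0 0.002 0 0 -1; 0 0 0 0.004 0 0 -1; 0 0 0 0.006 0 0.001 -1; 0 0 0 0.006 0 0.001 -1; 0 0 0 0.006 0 0.001 -1"

```text
time: 21.62
eef_pos: [0.554, 0.2164, 0.0796]
tcp_rot: [-0.061, 0.998, -0.0, 0.001]
contact_force: [3.3, -0.1, 0.2]
opening: 0.322
finger_force: 50.5
```

```bash
python3 m.py
```

```text
21.625 [0.55403827 0.21642296 0.07962159] [ 3.33530788 -0.06776099  0.18681699] [-0.1009382   0.11372772  0.0001822 ] 0.32202844624056887
heel [0.4448 0.2026] 47.3125
ext from mid 0.030999999999999965 320.8125
```

Scaled: -150 mm / 500 = -0.3, -110 mm / 500 = -0.22.

>>> send_rows:
  rows: "0 0 0 0 0 0 0.2; 0 0 0 0 0 0 0.3; 0 0 0 0 0 0 0.3; 0 0 0 0 0 -0.04 0.3; 0 0 0 0 0 -0.12 0.3; 0 0 0 0 0 -0.22 0.3; 0 0 0 0 0 -0.3 0.3; 0 0 0 0 0 -0.3 0.3"

```text
time: 22.68
eef_pos: [0.556, 0.2171, 0.236]
tcp_rot: [-0.061, 0.998, 0.001, 0.006]
contact_force: [0.4, 0.5, 0.5]
opening: 0.648
finger_force: 0.0
```

Scaled: -320 mm / 500 = -0.64, -290 mm / 500 = -0.58.

>>> send_rows:
  rows: "0 0 0 0 -0.1 0 0.3; 0 0 0 0 -0.22 0 0.3; 0 0 0 0 -0.34 0 0.3; 0 0 0 0 -0.46 0 0.3; 0 0 0 0 -0.58 0 0.3; 0 0 0 0 -0.64 0 0.3; 0 0 0 0 -0.64 0 0.3"

```text
time: 23.55
eef_pos: [0.5922, -0.1032, 0.2285]
tcp_rot: [-0.06, 0.998, 0.0, -0.001]
contact_force: [-0.8, 0.5, -0.2]
opening: 0.647
finger_force: 0.0
```

```bash
python3 m.py
python3 - <<'E'
from fit import *
t,s=shot('top'),shot('side')
for ps in([t],[s]):print(fit_boom(ps,[.446,.204,.12],.06,.03))
print(find(t,'pin_tip'),find(s,'pin_tip'))
a=t['color']
h=cv2.cvtColor(a,cv2.COLOR_RGB2HSV); m=((h[:,:,0]<8)|(h[:,:,0]>172))&(h[:,:,1]>130)&(h[:,:,2]>60); v,u=np.nonzero(m[220:330,210:280]); print('red',list(zip(u+210,v+220))[:12],[ray(t,i+210,j+220,.075).round(4).tolist() for i,j in zip(u,v)][:6])
A=cv2.resize(t['color'][185:325,210:280,::-1],None,fx=4,fy=4,interpolation=cv2.INTER_CUBIC)
B=cv2.resize(s['color'][135:275,185:310,::-1],None,fx=4,fy=4,interpolation=cv2.INTER_CUBIC)
cv2.imwrite('pics/f.png',cv2.hconcat([A,B]))
E
```

```text
23.55 [ 0.5922286  -0.1031515   0.22853055] [-0.84257482  0.5368575  -0.17508751] [0.00150525 0.04322918 0.04410149] 0.6468426507503866
heel [0.4447 0.2019] 54.625
ext from mid 0.029999999999999964 358.1875
(array([0.4477107 , 0.20409947, 0.12422143]), np.float64(377.25))
(array([0.44432472, 0.19994914, 0.16876989]), np.float64(3153.6875))
[] []
red [(np.int64(234), np.int64(269)), (np.int64(234), np.int64(270))] [[0.5275, 0.2321, 0.075], [0.5251, 0.2319, 0.075]]
```

View pics/f.png

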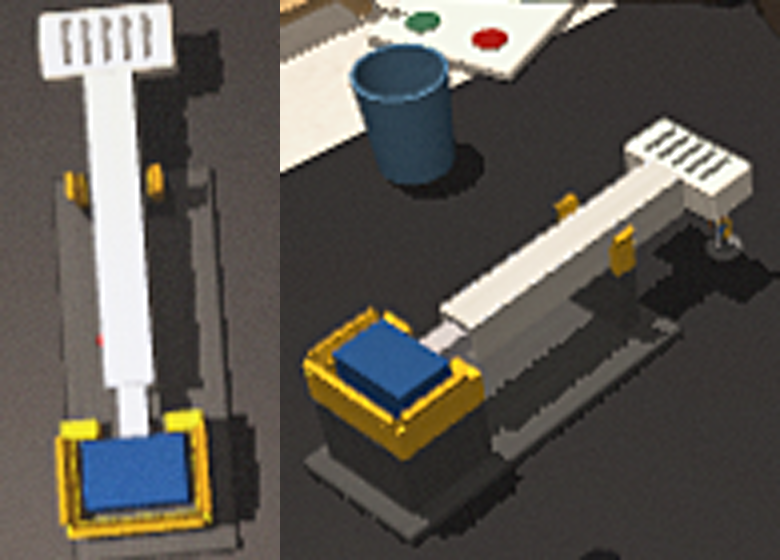

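The picture shows the heel home in the pocket, the sleeve drawn out through the saddle, and the red pin standing out at crop px (99,340). The knight still stands under the lamp.

```bash
python3 -c "
from plant import ctrl; print(ctrl.sign_off())"
```

```text
the job is handed in; nothing more can be done
None
```

I laid the boom home in the stand, drew the sleeve out about 30 mm until the red pin sprang out in the next hole, released it, and handed the job in at about 24 s; the pull took a 50 N grip because 30–35 N would not start it, and the holder knight, rook and bottles were not checked in the last close-up.

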